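# Hook back the laser guard gate

## Robot

A 6-joint arm with a two-finger parallel gripper is mounted at the origin on the work surface. World frame = base frame: x ahead of the robot, y to its left, z up, the work surface at z = 0. Lengths are in m, angles in rad, forces in N, time in s.
With the tool pointing down it reaches from about 0.375 to 0.9 m from the base axis. Payload 3.1 kg.
Tool frame: the origin (TCP) lies between the finger pads; the fingertips stand 11 mm ahead of it and the grasp point (between the pads) lies 8 mm behind it; z points along the fingers, y is the line along which they close (so a half turn about z gives the same grasp; the last joint's range is limited). The gripper opens to 87 mm and grips with 3 to 60 N. Pads are 19 mm wide; open, the fingers measure 117 mm over their backs; the gripper's body (75 mm by 190 mm) begins 51 mm behind the grasp point.
Start: joints at [-1.29, 0.527, 1.433, -0, 1.181, -0.178], TCP at [0.277, -0.56, 0.204] pointing down, gripper open.
Joint ranges: [-3.08, 3.08], [-0.75, 2.2], [0.22, 2.44], [-1.43, 4.57], [0, 2.65], [-2.85, 2.85]. Speed limits (rad/s): [2.79, 2.79, 3.14, 3.14, 3.14, 3.14].

## Interface

Orientations are given as a unit quaternion [x, y, z, w].
In Python, from rig import robot gives the robot as it stands.
- The arm moves only by the tool move_arm, never from a script. Its argument "moves" is text: rows parted by semicolons, each of 7 numbers parted by spaces: the shift along the tool's x, y, z in units of 100 mm (1.0 is 100 mm), then the turn, a rotation vector about the tool's x, y, z in units of 90 degrees (1.0 is 90 degrees), then the opening, from 0 (shut) to 1 (fully open). A call has 1 to 12 rows; each row is the pose to reach, as a shift and turn from the pose commanded when the call began, along the tool's axes at that moment; what a row does not reach only later rows make up. A row lasts 1/10 s, in which the tool goes at most 50 mm and 8.59 degrees, less where a joint would pass 70% of its speed; a pose out of reach is approached as far as the arm can. A call with a number of a shift or a turn outside -1 to 1 is refused whole. A call with a gripper value outside its range is refused whole. The fingers move at their own pace and stop on an object; "squeeze" is the grip in N (left out, the last holds). Time passes only in rows, so rows that repeat a pose let the fingers close. It gives the time, the measured TCP pose, the force, the opening and the grip force at its end, in the units of the state.
- robot.get_obs(): the state, without advancing time (a new reading comes with each control period).
- robot.camera(name): name is "side" or "top" or "wrist"; returns a dict with "image" (400x640x3 uint8, red, green, blue), "intrinsics" (3x3 intrinsics, pixels), "dist_coeffs" ([k1, k2, p1, p2, k3] as OpenCV has them; the pictures are not rectified), "extrinsics" (4x4, takes a point from world to camera coordinates). Camera axes: x right, y up, looking along -z (the intrinsics and any distortion apply to the point x, -y, -z); pixel columns grow to the right and rows downward; lengths in m; the calibration is good to about 2 mm. A picture is of the moment at which its call begins. There is no depth.
- robot.hand_in(): hands the job in; it is judged then, once.
The state is a dict: "time": time; "q": joint angles; "joint_velocities": joint speeds; "joint_torque": joint torques, N m; "position": TCP position; "tool_rot": TCP orientation; "ft_force": force on the tool from outside, world axes, zero at the start; "moment": the same for the moment, N m; "grip_width": finger opening in m; "grip_force": force on a finger pad.
Only numpy, scipy, OpenCV 4.12 (cv2) and the standard library are available. Lean on these libraries where they do the work, as an engineer would, in place of code of your own. Each camera call takes 0.05 s, during which the arm holds its last target. There are 200 camera calls.

## Task

Open the amber gate in the laser guard fence and hook it back: lift its yellow latch bar by the red knob over the keeper, swing the gate towards the robot to the blue hold-open catch, feel for the catch's rubber buffer and let the bar drop fully down behind the lip, so that the self-closing gate stays open when you let go. Be gentle: the bar must not be forced against the keeper or the catch (12 N is too much), and the bottles and the beaker stay where they stand.

Things in the scene. Friction and masses are not known exactly. Their poses are not given: they have to be found in the camera images.
- fence: fixed low guard fence of aluminium posts (30 mm square) and black panels, up to 165 mm high, 620 mm long. Origin on the table on the gate's hinge axis; z up; the shut gate runs from it along the fence's +y; -x is the side the gate opens to (towards the robot). Black panel also continues beyond both ends of the gate opening.
- gate (a joint): hinge angle of the amber gate in rad: 0 shut, grows as it opens (counter-clockwise seen from above), stop at 1.75. Panel 18 mm thick, 25 to 130 mm above the table, reaching 222 mm from the hinge axis. A spring swings it shut again: 0.12 Nm at 0 rad, growing by 0.12 Nm per rad. It swings clear of everything until the hold-open catch.
- latch (a joint): angle of the yellow gravity latch bar against the gate, rad: 0 = down and level (its rest), grows as its free end lifts; stop at 0.15. It falls back by its own weight (about 2 N to lift at the knob). Above 0.085 its free end clears the lips of keeper and catch, 15 mm above the bar's underside.
- latch_knob (a point): centre of the red knob on the bar: upright cylinder 22 mm wide, 42 mm tall (164 to 206 mm above the table with the bar down), 190 mm from the gate hinge axis, 140 mm from the bar's pivot. This point is 185 mm above the table with the bar down, 40 mm above the pivot's height. Moves with gate and bar, tilts with the bar; free for 35 mm all round.
- bar_tip (a point): point on the centre line of the yellow bar near its free end, 250 mm from the gate hinge axis: the part that sits in the keeper or the catch. The bar lies along the gate's top edge, 10 mm thick, 16 mm high, underside 137 mm above the table when down; it pivots 50 mm from the hinge axis at 145 mm height and ends 270 mm from that axis.
- gate_hinge (a point): point on the gate's upright hinge axis, 145 mm above the table
- keeper: steel keeper that holds the bar of the shut gate: upward-open slot 14 mm wide, 30 mm long along the bar; lip on the opening side 8 mm thick, top 152 mm above the table; back wall 8 mm thick, to 167 mm. Origin under the slot's centre, 127 mm above the table, 250 mm from the hinge axis
- holdback: fixed post (26 mm round, 125 mm black rail on top) with the blue hold-open catch. Origin on the table on the gate's hinge axis; +y points to the post 250 mm away, -x is the way the gate opens. Catch: upward-open slot 14 mm wide; towards the shut gate an 8 mm thick lip, top 152 mm above the table; on the far side a black rubber buffer, top 177 mm, 3 N per mm, 2.5 mm of give, then solid.
- holdback_mark (a point): point above the middle of the hold-open post, 250 mm from the hinge axis, 145 mm above the table. The blue catch is clamped with its slot's centre up to 30 mm to either side of this point along the swing: not reported, to be felt (or seen). The lifted bar passes over the lip and meets the buffer; lowered there, it falls into the slot.
- brown_bottle: brown bottle with green label, 52 mm diameter, 100 mm tall, loose bystander; origin at its foot, z up
- wash_bottle: yellow bottle, 60 mm diameter, 150 mm tall, loose bystander; origin at its foot, z up
- beaker: glass beaker, 70 mm diameter, 85 mm tall, loose bystander; origin at its foot, z up
Mind the look-alikes: they are no part of the job. Of the things shaped like the holdback, the black one is meant.

How it is judged:
On the way, in this order (a step that is already met when the one before it is completed fails the run):
1. the bar is lifted clear of the keeper's lip with the gate still shut (value of joint latch above 0.078 rad and value of joint gate below 0.08 rad), for 0.1 s.
2. the gate is swung open past 0.7 rad (value of joint gate above 0.7 rad), for 0.1 s.
At the end, for the whole second after the job is handed in: The gate stands open at rest (under 0.05 rad/s), held by the hold-open catch: bar down (latch angle under 0.025 rad) and its tip point within 36 mm horizontally of the hold-open mark (value of joint latch below 0.025 rad and horizontal distance between bar_tip and holdback_mark below 0.036 m and velocity of joint gate between -0.05 and 0.05 rad/s); the robot touches nothing.
It fails at once if more than 12 N on the shut-side keeper (the bar forced against it, or struck) (contact force between keeper and anything else above 12 N).
It fails at once if more than 12 N on the hold-open catch or its post (the bar forced against it, or struck) (contact force between holdback and anything else above 12 N).
It fails at once if the brown bottle is shoved more than 20 mm or tipped (distance of brown_bottle from where it was at the start of the episode above 0.02 m or angle between brown_bottle's own z axis and vertical above 0.35 rad).
It fails at once if the yellow bottle is shoved more than 20 mm or tipped (distance of wash_bottle from where it was at the start of the episode above 0.02 m or angle between wash_bottle's own z axis and vertical above 0.35 rad).
It fails at once if the beaker is shoved more than 20 mm or tipped (distance of beaker from where it was at the start of the episode above 0.02 m or angle between beaker's own z axis and vertical above 0.35 rad).
It also fails if it takes over 58 s, if anything falls off the work surface, if the arm or the gripper's body presses on something with over 40 N, if the wrist force passes 120 N, or if a joint passes its speed limit or range.

## Working session

There is one attempt and no reset: what is moved stays moved. The work goes in short steps, Python scripts to look and compute and a tool call to move; the robot and the scene stay as the last step left them, time stands still between calls to the robot, and variables do not carry over. Pictures are saved under pics/ and viewed, at most 10 in all, crops included, and the job is handed in when it is done.

Besides the shell and the picture viewer there is one more tool, called by a JSON object that holds its "fn" and its "kwargs", one argument or row to a line. move_arm: Moves the arm, as the interface text tells. Shifts and turns lie within -1 to 1; 1 stands for 100 mm of shift or 90 degrees of turn. Its arguments: {"type":"object","properties":{"moves":{"type":"string"},"squeeze":{"type":"number"}},"required":["moves"]}

```bash
mkdir -p pics
python3 - <<'E'
from rig import robot
import cv2,pickle
o=robot.get_obs();print(o)
d={}
for n in("top","side"):
    c=robot.camera(n);d[n]=c;cv2.imwrite(f"pics/{n}0.png",c["image"][:,:,::-1])
    print(n,c["intrinsics"],c["dist_coeffs"],c["extrinsics"])
pickle.dump(d,open("cams.pkl","wb"))
E
```

```text
{'time': 0.0, 'q': array([-1.29050056e+00,  5.28465771e-01,  1.43390275e+00, -1.11442492e-05,
        1.18138925e+00, -1.78493243e-01]), 'joint_velocities': array([-7.54666451e-04,  7.70086365e-05,  5.20014418e-04,  9.97601348e-04,
       -6.19133129e-04, -9.58290464e-04]), 'joint_torque': array([-4.25033213e-04, -4.40045929e+01, -1.76591992e+01,  6.34354027e-02,
        5.81469701e-02, -1.42283420e-04]), 'position': array([ 0.27659951, -0.55960182,  0.20337178]), 'tool_rot': array([ 9.73803203e-01,  2.27389865e-01, -6.02257040e-05, -1.08089233e-03]), 'ft_force': array([-0.11304173, -0.14645088, -0.00110437]), 'moment': array([-0.07536066,  0.01447891, -0.0068242 ]), 'grip_force': 0.0, 'grip_width': 0.08676531498960005}
top [[397.6865639    0.         317.74939934]
 [  0.         397.6865639  203.58721708]
 [  0.           0.           1.        ]] [-0.05017654  0.          0.          0.          0.        ] [[-0.00218028 -0.99981123 -0.01930651 -0.03304326]
 [ 0.99293389 -0.00445519  0.11858517 -0.71416236]
 [-0.1186488  -0.01891154  0.99275617 -1.33986758]
 [ 0.          0.          0.          1.        ]]
side [[371.99633082   0.         323.82747146]
 [  0.         371.99633082 196.050782  ]
 [  0.           0.           1.        ]] [0.02017981 0.         0.         0.         0.        ] [[-0.81862529 -0.57400921  0.01913278  0.57635625]
 [ 0.45681412 -0.6305729   0.62745412 -0.43469892]
 [-0.34809984  0.52238994  0.77841843 -1.01121859]
 [ 0.          0.          0.          1.        ]]
```

View pics/top0.png

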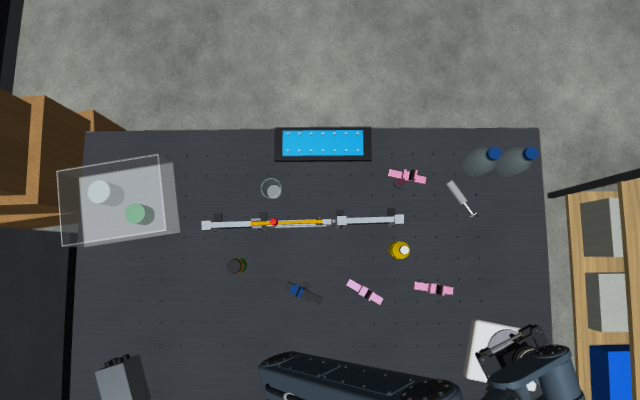

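View pics/side0.png

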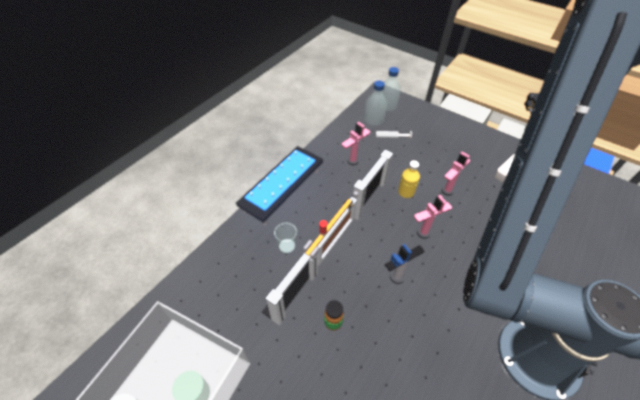

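The top view shows the fence along row 222, with the red knob at (274,222), the hinge near (333,222) and the keeper near (256,224). Three things are shaped like the holdback: the black-railed post at (304,292), and pink ones at (365,292), (433,288) and (407,177). I choose the black one and check it in a close crop.

Run:
```python
import cv2
a=cv2.imread("pics/top0.png")[190:310,195:395];cv2.imwrite("pics/topc.png",cv2.resize(a,None,fx=4,fy=4,interpolation=cv2.INTER_CUBIC))
a=cv2.imread("pics/side0.png")[190:310,260:440];cv2.imwrite("pics/sidec.png",cv2.resize(a,None,fx=4,fy=4,interpolation=cv2.INTER_CUBIC))
```

```text
(no output)
```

View pics/topc.png

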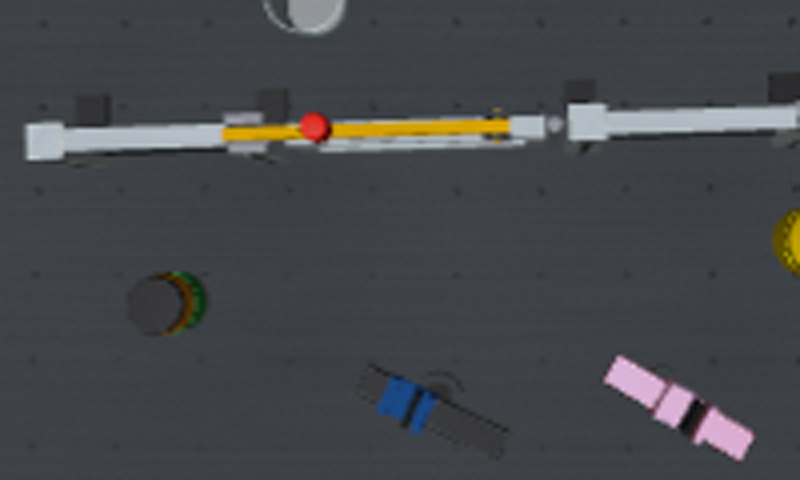

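View pics/sidec.png

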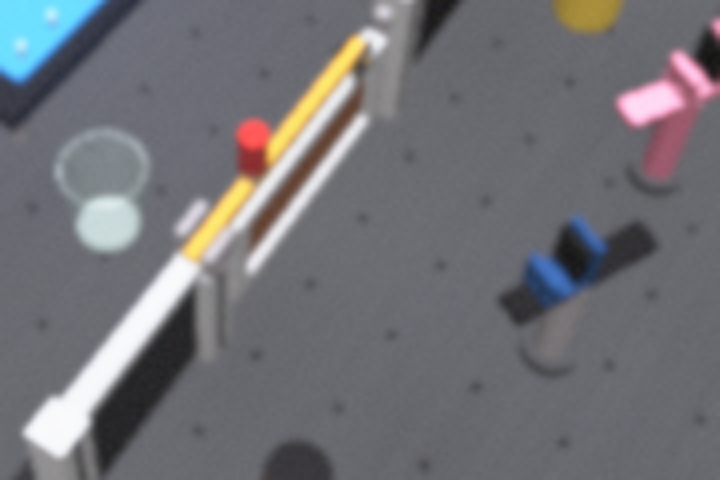

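The crops confirm the choice: a black rail with the blue catch, its lip on the left at crop (385,393) and the black buffer at about (413,403). The red knob top is at crop (315,125), the bar end at (223,134), the bar pivot at (497,125) and the hinge peg at about (556,124).

```bash
cat > h.py <<'E'
import cv2,pickle,numpy as np
d=pickle.load(open("cams.pkl","rb"))
F=np.diag([1,-1,-1.])
def ray(c,u,v,z):
    p=cv2.undistortPoints(np.array([[[u,v]]],float),c["intrinsics"],np.array(c["dist_coeffs"]))[0,0]
    E=c["extrinsics"];r=E[:3,:3].T@(F@[p[0],p[1],1]);o=-E[:3,:3].T@E[:3,3]
    return (o+r*(z-o[2])/r[2])[:2]
T=lambda a,b,z:ray(d["top"],195+(a+.5)/4-.5,190+(b+.5)/4-.5,z)
S=lambda a,b,z:ray(d["side"],260+(a+.5)/4-.5,190+(b+.5)/4-.5,z)
E
python3 - <<'E'
from h import *
np.set_printoptions(precision=4,suppress=True)
k=T(315,125,.206);t=T(223,134,.153);p=T(497,125,.153);hh=T(556,124,.15)
print("knob",k,S(254,131,.206),"tip",t,S(191,252,.153),"piv",p,"hinge",hh)
# fence fit: dir u
A=np.array([t,p,k]);s=np.array([.27,.05,.19])
M=np.polyfit(s,A,1);u=M[0]/np.linalg.norm(M[0]);H=A.mean(0)-u*s.mean();print("u",u,np.linalg.norm(M[0]),"hinge",H)
e1,e2=T(371,365,.127),T(359,393,.127);f1,f2=T(509,432,.127),T(499,459,.127)
m=(e1+e2+f1+f2)/4;print("rail mid",m,np.linalg.norm(m-H),"len",np.linalg.norm((e1+e2-f1-f2)/2))
w=m-H;w/=np.linalg.norm(w);print("open angle",np.arctan2(w[1],w[0])-np.arctan2(u[1],u[0]))
sw=np.array([-w[1],w[0]])
for n,(a,b,z) in dict(lipL=(391,378,.152),lipL2=(378,405,.152),bufTop=(410,403,.177),bufTop2=(418,404,.177),bufend=(435,407,.177)).items(): q=T(a,b,z)-m;print(n,q@sw,q@w)
for n,(a,b,z) in dict(lip=(527,265,.152),buf=(570,228,.177),bend=(590,240,.177)).items(): q=S(a,b,z)-m;print("S",n,q@sw,q@w)
E
```

```text
knob [0.6419 0.0971] [0.6434 0.0967] tip [0.639  0.1777] [0.6409 0.1741] piv [ 0.6455 -0.041 ] hinge [ 0.6463 -0.0879]
u [-0.0292  0.9996] 0.9934038935018666 hinge [ 0.6471 -0.092 ]
rail mid [0.4183 0.01  ] 0.25045955321600133 len 0.12254569830207482
open angle 1.1223418828118485
lipL -0.04153064164472893 -0.013141844976769386
lipL2 -0.04226478124916518 0.01002092888304204
bufTop -0.019389984209094088 -0.004540148803597495
bufTop2 -0.013476886590033819 -0.006353655938053378
bufend -0.000648293662979524 -0.009599861051789817
S lip -0.04588082006023903 -0.011717853652892619
S buf -0.015180085135837728 -0.010420236023503724
S bend -0.009356098281270675 0.003838834638027176
```

{"fn": "move_arm", "kwargs": {
  "moves": "0 0 -0.9 0 0 0 1;1 -0.7 -0.9 0 0 0 1;1 -0.7 -0.9 0 0 0 0.6;1 -0.7 -0.9 0 0 0 0.6;1 -0.7 -0.9 0 0 0 0.6"
}}

```text
time: 0.6
position: [0.3372, -0.4502, 0.2958]
tool_rot: [0.973, 0.229, 0.001, 0.0]
ft_force: [0.5, -0.2, -0.6]
grip_width: 0.0705
grip_force: 0.0
```

{"fn": "move_arm", "kwargs": {
  "moves": "1 -0.7 0 0 0 0 0.6;1 -0.7 0 0 0 0 0.6;1 -0.7 0 0 0 0 0.6"
}}

```text
time: 0.9
position: [0.3945, -0.3433, 0.2935]
tool_rot: [0.974, 0.228, -0.0, -0.001]
ft_force: [-0.3, -0.4, 0.2]
grip_width: 0.0538
grip_force: 0.0
```

{"fn": "move_arm", "kwargs": {
  "moves": "1 -0.7 0 0 0 0 0.6;1 -0.7 0 0 0 0 0.6;1 -0.7 0 0 0 0 0.6"
}}

```text
time: 1.2
position: [0.4535, -0.2365, 0.2936]
tool_rot: [0.974, 0.228, -0.0, -0.001]
ft_force: [0.4, 0.5, 0.1]
grip_width: 0.0526
grip_force: 0.0
```

{"fn": "move_arm", "kwargs": {
  "moves": "1 -0.7 0 0 0 0 0.6;1 -0.7 0 0 0 0 0.6;1 -0.7 0 0 0 0 0.6"
}}

```text
time: 1.5
position: [0.5126, -0.1297, 0.2936]
tool_rot: [0.974, 0.228, -0.0, -0.001]
ft_force: [0.6, -0.6, -0.0]
grip_width: 0.0522
grip_force: 0.0
```

{"fn": "move_arm", "kwargs": {
  "moves": "1 -0.7 0 0 0 -0.727 0.6;1 -0.7 0 0 0 -0.727 0.6;1 -0.7 0 0 0 -0.727 0.6;1 -0.7 0 0 0 -0.727 0.6;1 -0.7 0 0 0 -0.727 0.6;1 -0.7 0 0 0 -0.727 0.6;1 -0.7 0 0 0 -0.727 0.6;1 -0.7 0 0 0 -0.727 0.6;1 -0.7 0 0 0 -0.727 0.6"
}}

```text
time: 2.4
position: [0.5702, -0.026, 0.2934]
tool_rot: [0.697, 0.717, -0.001, -0.0]
ft_force: [-1.2, 0.4, 0.3]
grip_width: 0.0521
grip_force: 0.0
```

{"fn": "move_arm", "kwargs": {
  "moves": "1 0.75 0 0 0 0 0.6;1 0.75 0 0 0 0 0.6;1 0.75 0 0 0 0 0.6;1 0.75 0 0 0 0 0.6;1 0.75 0 0 0 0 0.6"
}}

```text
time: 2.9
position: [0.6418, 0.0768, 0.2933]
tool_rot: [0.697, 0.717, -0.001, -0.0]
ft_force: [-0.3, -0.0, -0.1]
grip_width: 0.0524
grip_force: 0.0
```

Run:
```python
from rig import robot
import cv2,pickle
c=robot.camera("wrist");pickle.dump(c,open("w1.pkl","wb"));cv2.imwrite("pics/w1.png",c["image"][:,:,::-1])
o=robot.get_obs();print(o["position"],o["tool_rot"],o["time"])
```

```text
[0.64154729 0.07620521 0.29357237] [ 6.96968622e-01  7.17100967e-01 -8.89196491e-04 -3.89869492e-04] 2.95
```

View pics/w1.png

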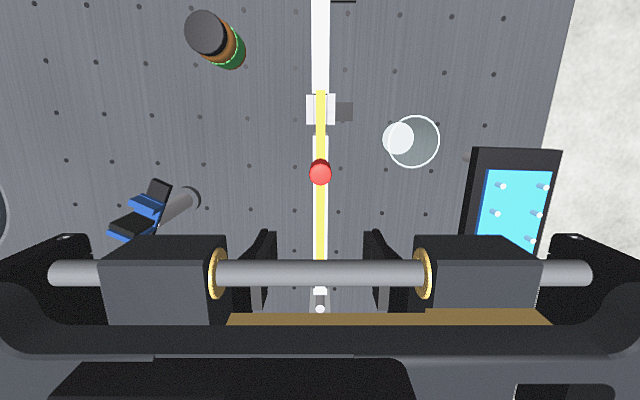

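The wrist view shows the knob top at (320,171), centred between the fingers in the closing direction, with the bar end at (320,91). The blue catch on the black rail sits at the left, around (145,207).

Run:
```python
from h import *
c=pickle.load(open("w1.pkl","rb"))
for n,u,v,z in(("knob",320,170,.206),("tip",320,91,.153),("bar",320,250,.153),("hinge",320,308,.15)):print(n,ray(c,u,v,z))
```

```text
knob [0.6411944  0.10621879]
tip [0.63904769 0.1799083 ]
bar [6.44204480e-01 3.97916341e-04]
hinge [ 0.646585   -0.08251866]
```

{"fn": "move_arm", "kwargs": {
  "moves": "0.23 0 0.4 0 0 0 0.6;0.23 0 0.8 0 0 0 0.6;0.23 0 0.95 0 0 0 0.6;0.23 0 0.95 0 0 0 0.6"
}}

```text
time: 3.35
position: [0.6385, 0.0986, 0.1962]
tool_rot: [0.697, 0.717, -0.003, -0.003]
ft_force: [0.5, 0.5, 0.5]
grip_width: 0.0524
grip_force: 0.0
```

{"fn": "move_arm", "kwargs": {
  "moves": "0 0 0.15 0 0 0 0.6;0 0 0.15 0 0 0 0.6;0 0 0.15 0 0 0 0.25;0 0 0.15 0 0 0 0.25;0 0 0.15 0 0 0 0.2;0 0 0.15 0 0 0 0.2;0 0 0.15 0 0 0 0.2;0 0 0.15 0 0 0 0.2",
  "squeeze": 8
}}

```text
time: 4.15
position: [0.6415, 0.1001, 0.1847]
tool_rot: [0.696, 0.718, 0.0, 0.0]
ft_force: [-0.4, -0.1, 1.2]
grip_width: 0.0212
grip_force: 8.0
```

{"fn": "move_arm", "kwargs": {
  "moves": "-0.008 0 -0.028 0 0.013 0 0.2;-0.017 0 -0.056 0 0.025 0 0.2;-0.036 0 -0.11 0 0.05 0 0.2;-0.058 0 -0.165 0 0.076 0 0.2;-0.058 0 -0.165 0 0.076 0 0.2;-0.058 0 -0.165 0 0.076 0 0.2;-0.058 0 -0.165 0 0.076 0 0.2",
  "squeeze": 12
}}

```text
time: 4.85
position: [0.6415, 0.0946, 0.2006]
tool_rot: [0.695, 0.716, 0.041, -0.043]
ft_force: [0.1, 1.5, -0.5]
grip_width: 0.0205
grip_force: 12.0
```

Run:
```python
from rig import robot
import cv2,pickle
c=robot.camera("wrist");cv2.imwrite("pics/w2.png",c["image"][:,:,::-1])
o=robot.get_obs();print(o["position"],o["tool_rot"],o["ft_force"],o["moment"],o["time"])
```

```text
[0.64143898 0.09471819 0.20051809] [ 0.69497863  0.71656535  0.04134993 -0.04276665] [ 0.07532662  1.88079412 -0.95826616] [ 0.18029456 -0.23728309 -0.06730689] 4.9
```

View pics/w2.png

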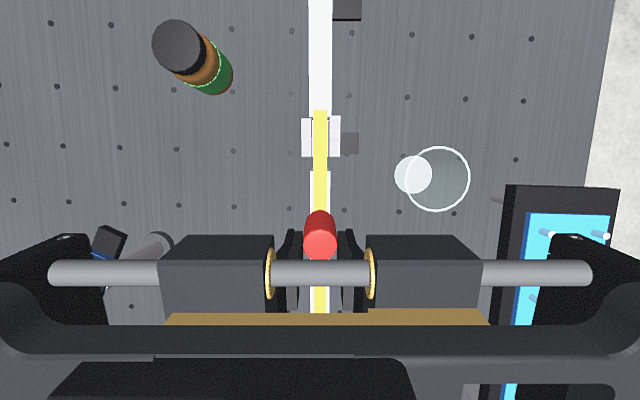

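The wrist view shows the yellow bar lifted over the keeper, with its end around (320,110–155) covering the slot, and the knob held at (320,235). A rise of 15.9 mm gives a latch angle of about 0.116 rad. Next is the swing.

```bash
cat > swing.py <<'E'
from rig import robot
import numpy as np,sys
from scipy.spatial.transform import Rotation as R
H=np.array([.647,-.090,0])
def rows(ths,out=1):
    o=robot.get_obs();p=o["position"];Q=R.from_quat(o["tool_rot"])
    r=p-H;print("theta",np.arctan2(r[1],r[0])-(np.pi/2+.0292),"r",np.hypot(*r[:2]),"z",p[2],"tilt",np.arccos(-Q.as_matrix()[2,2]),"F",o["ft_force"].round(2),o["time"])
    for t in ths:
        D=R.from_rotvec([0,0,t]);s=Q.inv().apply(H+D.apply(r)-p)*10;w=(Q.inv()*D*Q).as_rotvec()/(np.pi/2)
        print(t,*s.round(3),*w.round(3))
if __name__=="__main__":rows([float(a) for a in sys.argv[1:]])
E
python3 swing.py .03 .09 .15 .21 .27 .33 .39 .45
```

```text
theta 0.0008963206829712966 r 0.18480187959838462 z 0.20051808820158784 tilt 0.11904595983312358 F [ 0.08  1.88 -0.96] 4.9
0.03 -0.001 -0.055 -0.0 0.002 -0.0 -0.019
0.09 -0.007 -0.166 -0.001 0.007 -0.0 -0.057
0.15 -0.02 -0.276 -0.002 0.011 -0.0 -0.095
0.21 -0.04 -0.385 -0.005 0.016 -0.0 -0.133
0.27 -0.066 -0.493 -0.008 0.02 -0.0 -0.171
0.33 -0.099 -0.599 -0.012 0.025 -0.0 -0.209
0.39 -0.137 -0.703 -0.016 0.029 -0.0 -0.247
0.45 -0.182 -0.804 -0.022 0.034 -0.0 -0.284
```

{"fn": "move_arm", "kwargs": {
  "moves": "-0.001 -0.055 0 0.002 0 -0.019 0.2;-0.007 -0.166 -0.001 0.007 0 -0.057 0.2;-0.02 -0.276 -0.002 0.011 0 -0.095 0.2;-0.04 -0.385 -0.005 0.016 0 -0.133 0.2;-0.066 -0.493 -0.008 0.02 0 -0.171 0.2;-0.099 -0.599 -0.012 0.025 0 -0.209 0.2;-0.137 -0.703 -0.016 0.029 0 -0.247 0.2;-0.182 -0.804 -0.022 0.034 0 -0.284 0.2;-0.182 -0.804 -0.022 0.034 0 -0.284 0.2;-0.182 -0.804 -0.022 0.034 0 -0.284 0.2"
}}

```text
time: 5.9
position: [0.562, 0.0739, 0.2008]
tool_rot: [0.519, 0.853, 0.031, -0.051]
ft_force: [0.3, 2.2, -2.2]
grip_width: 0.0206
grip_force: 12.0
```

```bash
python3 swing.py .03 .09 .15 .21 .27 .33 .39 .42
```

```text
theta 0.44898207460694595 r 0.18462437175693228 z 0.2008288122670006 tilt 0.11935308141634 F [ 0.26  2.21 -2.15] 5.9
0.03 -0.001 -0.055 -0.0 0.002 0.0 -0.019
0.09 -0.007 -0.166 -0.001 0.007 0.0 -0.057
0.15 -0.021 -0.276 -0.003 0.011 0.0 -0.095
0.21 -0.04 -0.385 -0.005 0.016 0.0 -0.133
0.27 -0.066 -0.492 -0.008 0.02 0.0 -0.171
0.33 -0.099 -0.598 -0.012 0.025 0.0 -0.209
0.39 -0.138 -0.702 -0.017 0.03 0.0 -0.247
0.42 -0.159 -0.753 -0.02 0.032 0.0 -0.265
```

{"fn": "move_arm", "kwargs": {
  "moves": "-0.001 -0.055 0 0.002 0 -0.019 0.2;-0.007 -0.166 -0.001 0.007 0 -0.057 0.2;-0.02 -0.276 -0.002 0.011 0 -0.095 0.2;-0.04 -0.385 -0.005 0.016 0 -0.133 0.2;-0.066 -0.493 -0.008 0.02 0 -0.171 0.2;-0.099 -0.599 -0.012 0.025 0 -0.209 0.2;-0.137 -0.703 -0.016 0.029 0 -0.247 0.2;-0.159 -0.753 -0.02 0.032 0 -0.265 0.2;-0.159 -0.753 -0.02 0.032 0 -0.265 0.2;-0.159 -0.753 -0.02 0.032 0 -0.265 0.2"
}}

```text
time: 6.9
position: [0.5028, 0.025, 0.201]
tool_rot: [0.33, 0.942, 0.02, -0.056]
ft_force: [-1.0, 2.6, -2.8]
grip_width: 0.0202
grip_force: 12.0
```

```bash
python3 swing.py .02 .04 .06 .08 .1 .12
python3 - <<'E'
from rig import robot
import cv2,pickle,numpy as np
t=robot.camera("top")["image"][215:305,240:370,::-1];s=robot.camera("side")["image"][205:295,300:430,::-1]
cv2.imwrite("pics/m.png",cv2.resize(np.vstack([t,s]),None,fx=3.3,fy=3.3,interpolation=cv2.INTER_CUBIC))
E
```

```text
theta 0.8685905250160482 r 0.18441547784562132 z 0.20096541773845403 tilt 0.11926281245837286 F [-1.    2.55 -2.85] 6.9
0.02 -0.0 -0.037 -0.0 0.002 0.0 -0.013
0.04 -0.001 -0.074 -0.0 0.003 0.0 -0.025
0.06 -0.003 -0.111 -0.0 0.005 0.0 -0.038
0.08 -0.006 -0.147 -0.001 0.006 0.0 -0.051
0.1 -0.009 -0.184 -0.001 0.008 0.0 -0.063
0.12 -0.013 -0.221 -0.002 0.009 0.0 -0.076
```

View pics/m.png

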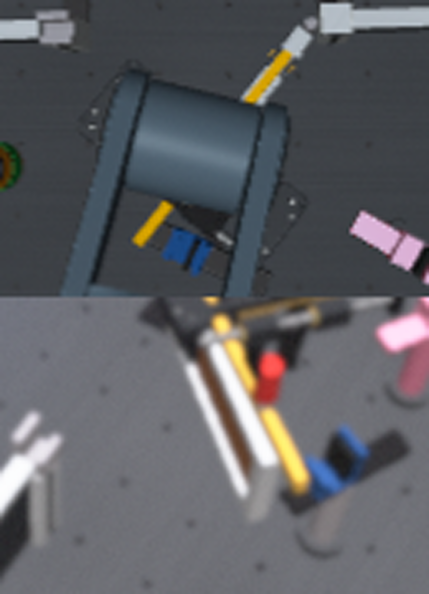

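Both views show the gate open at about 0.87 rad with the bar end just short of the catch's lip: in the composite, bar end (140,240) against the catch at (180,245). Next I feel forward.

{"fn": "move_arm", "kwargs": {
  "moves": "0 -0.037 0 0.002 0 -0.013 0.2;-0.001 -0.074 0 0.003 0 -0.025 0.2;-0.003 -0.111 0 0.005 0 -0.038 0.2;-0.006 -0.147 -0.001 0.006 0 -0.051 0.2;-0.007 -0.165 -0.001 0.007 0 -0.057 0.2;-0.007 -0.165 -0.001 0.007 0 -0.057 0.2;-0.007 -0.165 -0.001 0.007 0 -0.057 0.2"
}}

```text
time: 7.7
position: [0.4928, 0.0111, 0.201]
tool_rot: [0.287, 0.956, 0.017, -0.057]
ft_force: [1.0, 1.2, -3.6]
grip_width: 0.0206
grip_force: 12.0
```

```bash
cat >> swing.py <<'E'
    o=robot.get_obs();Q=R.from_quat(o["tool_rot"]);print("F tool",Q.inv().apply(o["ft_force"]).round(2))
E
python3 swing.py .005 .01 .015 .02 .03
```

```text
File "swing.py", line 12
    o=robot.get_obs();Q=R.from_quat(o["tool_rot"]);print("F tool",Q.inv().apply(o["ft_force"]).round(2))
IndentationError: unexpected indent
```

```bash
sed -i 's/^if __name__.*/if __name__=="__main__":\n    rows([float(a) for a in sys.argv[1:]])/' swing.py
python3 swing.py .005 .01 .015 .02 .03
```

```text
theta 0.9612247262508364 r 0.18437054267640673 z 0.2010425212509377 tilt 0.11884006643495178 F [ 0.97  1.16 -3.57] 7.7
0.005 -0.0 -0.009 -0.0 0.0 -0.0 -0.003
0.01 -0.0 -0.018 -0.0 0.001 -0.0 -0.006
0.015 -0.0 -0.028 -0.0 0.001 -0.0 -0.009
0.02 -0.0 -0.037 -0.0 0.002 -0.0 -0.013
0.03 -0.001 -0.055 -0.0 0.002 -0.0 -0.019
F tool [-0.6   1.5   3.52]
```

{"fn": "move_arm", "kwargs": {
  "moves": "0 -0.009 0 0 0 -0.003 0.2;0 -0.018 0 0.001 0 -0.006 0.2;0 -0.028 0 0.001 0 -0.009 0.2;0 -0.037 0 0.002 0 -0.013 0.2;0 -0.037 0 0.002 0 -0.013 0.2;0 -0.037 0 0.002 0 -0.013 0.2"
}}

```text
time: 8.3
position: [0.4908, 0.008, 0.201]
tool_rot: [0.277, 0.959, 0.016, -0.057]
ft_force: [1.2, -0.3, -4.2]
grip_width: 0.0202
grip_force: 12.0
```

{"fn": "move_arm", "kwargs": {
  "moves": "0 -0.009 0 0 0 -0.003 0.2;0 -0.011 0 0.001 0 -0.004 0.2;0 -0.011 0 0.001 0 -0.004 0.2;0 -0.011 0 0.001 0 -0.004 0.2"
}}

```text
time: 8.7
position: [0.4902, 0.0071, 0.201]
tool_rot: [0.274, 0.96, 0.015, -0.057]
ft_force: [2.9, 0.3, -3.6]
grip_width: 0.0206
grip_force: 12.0
```

```bash
python3 swing.py
```

```text
theta 0.9869767332266202 r 0.18442896356124966 z 0.20098651790046845 tilt 0.11888471155355518 F [ 2.9   0.28 -3.55] 8.7
F tool [-2.72  1.77  3.25]
```

{"fn": "move_arm", "kwargs": {
  "moves": "0 -0.009 0 0 0 -0.003 0.2;0 -0.011 0 0.001 0 -0.004 0.2;0 -0.011 0 0.001 0 -0.004 0.2;0 -0.011 0 0.001 0 -0.004 0.2"
}}

```text
time: 9.1
position: [0.4896, 0.0062, 0.201]
tool_rot: [0.27, 0.961, 0.015, -0.058]
ft_force: [2.2, -0.1, -4.6]
grip_width: 0.0204
grip_force: 12.0
```

```bash
python3 swing.py
```

```text
theta 0.9930319470793361 r 0.18446903824599975 z 0.2009812117126692 tilt 0.11899959922283362 F [ 2.24 -0.08 -4.58] 9.1
F tool [-2.48  1.12  4.31]
```

{"fn": "move_arm", "kwargs": {
  "moves": "0 -0.009 0 0 0 -0.003 0.2;0 -0.011 0 0.001 0 -0.004 0.2;0 -0.011 0 0.001 0 -0.004 0.2;0 -0.011 0 0.001 0 -0.004 0.2"
}}

```text
time: 9.5
position: [0.489, 0.0053, 0.201]
tool_rot: [0.267, 0.962, 0.014, -0.058]
ft_force: [3.3, -0.1, -4.9]
grip_width: 0.0204
grip_force: 12.0
```

```bash
python3 swing.py
```

```text
theta 0.9989172220370794 r 0.18445397241894135 z 0.20099710586517694 tilt 0.11902008542783507 F [ 3.3  -0.08 -4.93] 9.5
F tool [-3.43  1.65  4.55]
```

{"fn": "move_arm", "kwargs": {
  "moves": "-0.006 -0.006 0 0 0 -0.003 0.2;-0.01 -0.011 0 0.001 0 -0.004 0.2;-0.01 -0.011 0 0.001 0 -0.004 0.2;-0.01 -0.011 0 0.001 0 -0.004 0.2"
}}

```text
time: 9.9
position: [0.4884, 0.0042, 0.2008]
tool_rot: [0.264, 0.963, 0.014, -0.059]
ft_force: [1.8, 1.2, -3.3]
grip_width: 0.021
grip_force: 12.0
```

```bash
python3 swing.py
```

```text
theta 1.0056248535562142 r 0.18450027353323054 z 0.20078780582077582 tilt 0.12125876432993439 F [ 1.85  1.23 -3.28] 9.9
F tool [-1.35  2.01  3.13]
```

{"fn": "move_arm", "kwargs": {
  "moves": "0 -0.009 0 0 0 -0.003 0.2;0 -0.011 0 0.001 0 -0.004 0.2;0 -0.011 0 0.001 0 -0.004 0.2;0 -0.011 0 0.001 0 -0.004 0.2"
}}

```text
time: 10.3
position: [0.4879, 0.0033, 0.2008]
tool_rot: [0.261, 0.963, 0.013, -0.059]
ft_force: [-0.2, 1.5, -2.4]
grip_width: 0.0204
grip_force: 12.0
```

```bash
python3 swing.py
```

```text
theta 1.011303452998515 r 0.1844232982601707 z 0.20083332153127575 tilt 0.12113377777019696 F [-0.23  1.5  -2.43] 10.3
F tool [0.66 1.2  2.52]
```

{"fn": "move_arm", "kwargs": {
  "moves": "0 -0.009 0 0 0 -0.003 0.2;0 -0.011 0 0.001 0 -0.004 0.2;0 -0.011 0 0.001 0 -0.004 0.2;0 -0.011 0 0.001 0 -0.004 0.2"
}}

```text
time: 10.7
position: [0.4874, 0.0023, 0.2008]
tool_rot: [0.258, 0.964, 0.013, -0.059]
ft_force: [-0.7, 2.1, -1.6]
grip_width: 0.0209
grip_force: 12.0
```

```bash
python3 swing.py
```

```text
theta 1.0173553352223892 r 0.1843680868762952 z 0.200823247416112 tilt 0.12113779613417115 F [-0.68  2.1  -1.64] 10.7
F tool [1.43 1.49 1.82]
```

{"fn": "move_arm", "kwargs": {
  "moves": "0 -0.009 0 0 0 -0.003 0.2;0 -0.011 0 0.001 0 -0.004 0.2;0 -0.011 0 0.001 0 -0.004 0.2;0 -0.011 0 0.001 0 -0.004 0.2"
}}

```text
time: 11.1
position: [0.4872, 0.0018, 0.2009]
tool_rot: [0.255, 0.965, 0.013, -0.059]
ft_force: [-0.9, 4.9, -1.5]
grip_width: 0.0205
grip_force: 12.0
```

```bash
python3 swing.py
```

```text
theta 1.020061419218659 r 0.18431889343031835 z 0.20085972500633012 tilt 0.12091494793262965 F [-0.91  4.86 -1.47] 11.1
F tool [3.   3.78 1.82]
```

Contact with the buffer: the tangential force rose about 2.4 N at θ≈1.020. I back off slightly and lower there.

```bash
cat > low.py <<'E'
from rig import robot
import numpy as np
from scipy.spatial.transform import Rotation as R
o=robot.get_obs();p=o["position"];Q=R.from_quat(o["tool_rot"]);H=np.array([.647,-.09,0])
D=R.from_rotvec([0,0,-.004]);p1=H+D.apply(p-H);Q1=D*Q
rad=(p1-H)*[1,1,0];rad/=np.linalg.norm(rad);tan=np.array([-rad[1],rad[0],0])
a0=.117;k=lambda a:rad*(.14*np.cos(a)-.04*np.sin(a))+np.array([0,0,.04*np.cos(a)+.14*np.sin(a)])
for a in(.117,.1,.08,.06,.04,.02,0):
    Rt=R.from_rotvec(-np.cross([0,0,1],rad)*(a-a0))
    print(a,*(Q.inv().apply(p1+k(a)-k(a0)-p)*10).round(3),*((Q.inv()*Rt*Q1).as_rotvec()/(np.pi/2)).round(3),Rt.as_rotvec()@tan)
E
python3 low.py
```

```text
0.117 -0.0 0.007 -0.0 -0.0 0.0 0.003 0.0
0.1 0.006 0.008 0.024 -0.0 -0.011 0.003 0.017000000000000005
0.08 0.014 0.008 0.052 -0.0 -0.024 0.003 0.03700000000000002
0.06 0.02 0.008 0.08 -0.0 -0.036 0.003 0.05700000000000002
0.04 0.026 0.008 0.109 -0.0 -0.049 0.003 0.07700000000000005
0.02 0.032 0.009 0.138 0.0 -0.062 0.003 0.09700000000000002
0 0.036 0.009 0.166 0.0 -0.074 0.003 0.11700000000000002
```

{"fn": "move_arm", "kwargs": {
  "moves": "0 0.008 0 0 0 0.003 0.2;0 0.015 0 0 0 0.005 0.2;0.006 0.015 0.024 0 -0.011 0.005 0.2;0.01 0.015 0.038 0 -0.018 0.005 0.2;0.014 0.015 0.052 0 -0.024 0.005 0.2;0.017 0.015 0.066 0 -0.03 0.005 0.2;0.017 0.015 0.066 0 -0.03 0.005 0.2;0.017 0.015 0.066 0 -0.03 0.005 0.2"
}}

```text
time: 11.9
position: [0.4855, 0.0037, 0.1945]
tool_rot: [0.259, 0.965, 0.006, -0.037]
ft_force: [-4.3, 3.4, -1.0]
grip_width: 0.0206
grip_force: 12.0
```

```bash
python3 swing.py
```

```text
theta 1.0156186193554766 r 0.18670709358208998 z 0.1945174345642222 tilt 0.07397133374784291 F [-4.27  3.4  -1.02] 11.9
F tool [5.31 0.82 1.41]
```

{"fn": "move_arm", "kwargs": {
  "moves": "0.01 0 0.005 0 -0.003 0 0.2;0.013 0 0.014 0 -0.006 0 0.2;0.016 0 0.028 0 -0.0125 0 0.2;0.016 0 0.028 0 -0.0125 0 0.2"
}}

```text
time: 12.3
position: [0.4847, 0.0043, 0.1918]
tool_rot: [0.259, 0.966, 0.003, -0.026]
ft_force: [-2.6, 3.3, -1.5]
grip_width: 0.0204
grip_force: 12.0
```

```bash
python3 swing.py
```

```text
theta 1.0152591415488037 r 0.18770019995523748 z 0.19175430425418216 tilt 0.05195269138461438 F [-2.65  3.26 -1.5 ] 12.3
F tool [3.84 1.51 1.69]
```

{"fn": "move_arm", "kwargs": {
  "moves": "0.01 0 0.014 0 -0.006 0 0.2;0.016 0 0.028 0 -0.0125 0 0.2;0.02 0 0.046 0 -0.021 0 0.2;0.024 0 0.062 0 -0.028 0 0.2;0.024 0 0.062 0 -0.028 0 0.2"
}}

```text
time: 12.8
position: [0.483, 0.0054, 0.1858]
tool_rot: [0.259, 0.966, -0.003, -0.004]
ft_force: [1.7, 0.1, -2.7]
grip_width: 0.0204
grip_force: 12.0
```

```bash
python3 swing.py
```

```text
theta 1.014758085371518 r 0.18971170040519672 z 0.18582738456939715 tilt 0.009228051869876228 F [ 1.71  0.09 -2.65] 12.8
F tool [-1.45  0.95  2.64]
```

{"fn": "move_arm", "kwargs": {
  "moves": "0 0.006 0.004 0 -0.002 0.002 0.2;0 0.012 0.008 0 -0.004 0.003 0.2;0 0.015 0.008 0 -0.004 0.005 0.2;0 0.015 0.008 0 -0.004 0.005 0.2",
  "squeeze": 6
}}

```text
time: 13.2
position: [0.4832, 0.0061, 0.1852]
tool_rot: [0.263, 0.965, -0.004, -0.002]
ft_force: [-0.2, -4.5, -1.4]
grip_width: 0.0213
grip_force: 6.0
```

```bash
python3 swing.py
```

```text
theta 1.0113153330478508 r 0.18992178596736234 z 0.18521056723637436 tilt 0.009120704788136029 F [-0.25 -4.53 -1.38] 13.2
F tool [-2.08 -4.02  1.41]
```

{"fn": "move_arm", "kwargs": {
  "moves": "0 0.004 0 0 0 0.002 0.2;0 0.006 0 0 0 0.002 0.2;0 0.006 0 0 0 0.002 0.2"
}}

```text
time: 13.5
position: [0.4832, 0.0062, 0.1852]
tool_rot: [0.264, 0.964, -0.005, -0.002]
ft_force: [-0.6, -6.5, -0.1]
grip_width: 0.021
grip_force: 6.0
```

```bash
python3 swing.py
```

```text
theta 1.0107605656182854 r 0.18994446263709902 z 0.1851714207268618 tilt 0.010157933709615286 F [-0.58 -6.47 -0.06] 13.5
F tool [-2.8  -5.86  0.12]
```

{"fn": "move_arm", "kwargs": {
  "moves": "0 -0.006 0 0 0 -0.002 0.2;0 -0.01 0 0 0 -0.003 0.2;0 -0.01 0 0 0 -0.003 0.2",
  "squeeze": 4
}}

```text
time: 13.8
position: [0.4832, 0.0062, 0.1852]
tool_rot: [0.262, 0.965, -0.004, -0.001]
ft_force: [1.8, -4.5, -1.4]
grip_width: 0.0213
grip_force: 4.0
```

```bash
python3 swing.py
```

```text
theta 1.0107906432338272 r 0.18997009916139476 z 0.1851832920297943 tilt 0.00791983583334758 F [ 1.81 -4.53 -1.43] 13.8
F tool [-3.85 -2.98  1.45]
```

Now I open to 0.6, which leaves about 15 mm each side, and rise straight up.

{"fn": "move_arm", "kwargs": {
  "moves": "0 -0.005 0 0 0 0 0.2;0 -0.005 0 0 0 0 0.3;0 -0.005 0 0 0 0 0.5;0 -0.005 0 0 0 0 0.6;0 -0.005 0 0 0 0 0.6;0 -0.005 0 0 0 0 0.6;0 -0.005 0 0 0 0 0.6"
}}

```text
time: 14.5
position: [0.4822, 0.0065, 0.1849]
tool_rot: [0.262, 0.965, -0.003, -0.002]
ft_force: [-0.7, -0.1, 0.0]
grip_width: 0.0509
grip_force: 0.0
```

{"fn": "move_arm", "kwargs": {
  "moves": "0 0 -0.2 0 0 0 0.6;0 0 -0.6 0 0 0 0.6;0 0 -1 0 0 0 0.6;0 0 -1 0 0 0 0.6;0 0 -1 0 0 0 0.6"
}}

```text
time: 15.0
position: [0.4833, 0.0069, 0.2858]
tool_rot: [0.262, 0.965, -0.003, -0.001]
ft_force: [-0.3, -0.4, -1.0]
grip_width: 0.0523
grip_force: 0.0
```

Run:
```python
from rig import robot
import cv2,numpy as np
w=robot.camera("wrist")["image"][:,:,::-1];s=robot.camera("side")["image"][205:295,300:460,::-1]
cv2.imwrite("pics/e.png",np.vstack([cv2.resize(w,(480,300)),cv2.resize(s,(480,270),interpolation=cv2.INTER_CUBIC)]))
```

```text
(no output)
```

View pics/e.png

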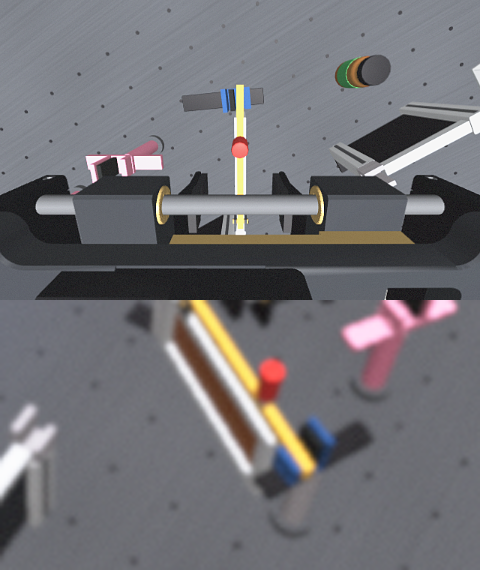

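The gate stands open with the bar in the blue catch, between lip and buffer: wrist view (240,95), side view (300,465). The knob is free and the bottles are still standing. Handing in.

```bash
python3 -c "
from rig import robot
print(robot.hand_in())"
```

```text
the job is handed in; nothing more can be done
None
```

The gate is hooked open with its bar down in the blue catch, the arm is clear of everything, and the job was handed in at about 15 s; no verdict came back.

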